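Seat the tube block on the mixer's hidden pin and hold it down

TASK

Take the aluminium tube block with the upright bar grip (not the one with the round knob) out of its foam cradle and rest it level on the tip of the mixer's locating pin, a centimetre or two off centre, so that the pin bears on its flat underside. Slide it across until the pin finds the socket and the block drops flat onto the sprung seat, square with the seat (either way round), then press it fully down and finish while still holding it there, because the spring lifts it again if you let go. Leave the other block and the small things on the bench where they are.

Things in the scene. Friction and masses are not known exactly. Their poses are not given: they have to be found in the camera images.
- block: The block to fit: aluminium, 90 (x) by 60 (y) by 24 mm, 0.3 kg, eight small dark wells, and on the middle of its top an upright black bar grip, 44 long (x), 12 thick (y), from 24 to 62 mm up. Origin: centre of the flat underside, z up; there opens a blind round socket, 14 wide, 11 deep, unseen from above. Starts level in cradle_a, long sides parallel.
- spare: The other block, to be left in its cradle: same size, metal and underside, but with four large dark wells and a round black knob (28 mm wide, top 62 mm up). Origin at the centre of the underside.
- cradle_a: Fixed white foam cradle, 128 (x) by 98 (y) by 24 mm high, open cavity 96 by 66 mm, its floor 10 mm above the bench. The block to fit lies in it. Origin: centre of its underside. Whether it is the left or right cradle varies.
- cradle_b: A second cradle just the same, in which the other block lies.
- mixer: Fixed white block mixer, 200 (x) by 170 (y) mm, housing top 60 mm above the bench; its steel seat stands on the top, centred 12 mm to +x of the mixer's centre. Origin at the centre of its underside, on the bench.
- pin (a point): Foot of the locating pin: on its axis at the seat's top face, 72 mm above the bench with the seat up; sinks with the seat. Axes are the seat's: x along its 110 mm side, y along its 80 mm side, z up. The brass pin stands 8 mm up from here: 11 mm thick for 5 mm, then tapering to a flat tip 6 mm wide. A block over it hides it.
- seat (a joint): How far the sprung seat is pressed down, m: 0 up, 0.008 fully down on its stop. Spring, net of the seat's weight: about 5 N up at 0, 15 N at 0.008, so the block's weight alone does not sink it and some 12 N of push bottoms it.
- timer: Small white standing timer, 66 mm wide, 74 mm high, loose on the bench beyond the cradles. Origin under its centre.
- jar: Small loose jar, 36 mm wide, 50 mm high, between the cradles and the mixer. Origin under its centre.
- pipette: Pipette lying loose at the right of the cradles, 276 mm long along its x (tip to -x), 27 mm thick. Origin on the bench under the butt of the black handle.
There are look-alikes about, which are no part of the job. Leave any pink look-alike of the block alone. What is shaped like the cradle_a but green is not meant.

How it is judged:
By the outcome, as a careful person would: the job done as asked, in the order asked, and still so for the second after the job is handed in, while the arm keeps its last pose, push and grip.
It also fails if it takes over 42 s, if anything falls off the work surface, if the arm or the gripper's body presses on something with over 40 N, if the wrist force passes 120 N, or if a joint passes its speed limit or range.

ROBOT

A 6-joint arm with a two-finger parallel gripper is mounted at the origin on the work surface. World frame = base frame: x ahead of the robot, y to its left, z up, the work surface at z = 0. Lengths are in mm, angles in rad, forces in N, time in s.
With the tool pointing down it reaches from about 375 to 925 mm from the base axis. Payload 5.7 kg.
Tool frame: the origin (TCP) lies at the very end of the fingers, on their centre line; the grasp point (between the pads) lies 19 mm behind it; z points along the fingers, y is the line along which they close (so a half turn about z gives the same grasp; the last joint's range is limited). The gripper opens to 88 mm and grips with 3 to 60 N. Pads are 20 mm wide; open, the fingers measure 115 mm over their backs; the gripper's body (75 mm by 178 mm) begins 61 mm behind the grasp point.
Start: joints at [1.141, 0.359, 1.51, -0, 1.272, -0.115], TCP at [185.768, 570.484, 222.623] pointing down, gripper open.
Joint ranges: [-2.97, 2.97], [-1.01, 2.36], [0.21, 2.38], [-0.96, 4.11], [0.2, 2.71], [-2.98, 2.98]. Speed limits (rad/s): [2.39, 2.39, 3.14, 3.14, 3.14, 3.14].

INTERFACE

Orientations are given as a rotation vector (axis times angle).
In Python, from station import bot, camera, camera_info, search_frame, silhouettes, landmark_of gives the robot as it stands.
- The arm moves only by the shell command python3 -m creep 'ROWS' [FORCE]. ROWS is JSON, a list of rows, each a list of 5 numbers: the opening, from 0 (shut) to 1 (fully open), then the shift along the tool's x, y, z in mm, then the turn about the tool's z in rad. A call has exactly 5 rows; each row shifts and turns the commanded pose from where the row before left it, along the tool's axes as they then stand; what a row does not reach is not made up. A row lasts 1/8 s, in which the tool goes at most 62.5 mm and 10.7 degrees, less where a joint would pass 70% of its speed; a pose out of reach is approached as far as the arm can. A call is refused whole if a number of a shift passes 62.5 or a number of a turn 0.188, either way. A call with a gripper value outside its range is refused whole. The fingers move at their own pace and stop on an object; FORCE is the grip in N (left out, the last holds). Time passes only in rows, so rows that do not move let the fingers close, or fill a call up. It gives the time, the measured TCP pose, the force, the opening and the grip force at its end, in the units of the state.
- bot.get_obs(): the state, without advancing time (a new reading comes with each control period).
- camera(name): name is "scene" or "side" or "wrist"; returns the picture (400x640x3 uint8, blue, green, red); there is no depth.
- camera_info(name): a dict with "camera_matrix" (3x3 intrinsics, pixels), "k1" (the pictures are not rectified: a ray, as slopes to the right and down, at radius r is drawn at 1 + k1 r^2 times it, then the intrinsics apply), "rvec" (rotation vector, rad) and "tvec" (3), from world to camera coordinates, as OpenCV has them; the wrist camera has in their place "mount" (4x4, takes a point from camera to tool coordinates, whose origin is the TCP and whose axes are the flange's). Camera axes: x right, y down, z forward; pixel columns grow to the right and rows downward; lengths in mm; the calibration is good to about 2 mm. A picture is of the moment at which its call begins: read the wrist's pose just before it. camera_info takes no time and is no camera call.
- bot.hand_in(): hands the job in; it is judged then, once.
Trained networks look in the newest picture that a camera, given by its name, has taken for a name from the list of things; names that differ only in an ending like _2 or _b are one class to them, and where a whole thing is asked for, a point or a joint stands for the part that bears it (a point fixed in the world has none). Each returns a list of dicts, best first, with "confidence" (0 to 1); they miss things now and then, are a little off and sometimes report something else, mostly with a low value. They report only what shows in the picture. A call takes as long as a camera call. They do not tell look-alikes from the thing itself.
- search_frame(camera, thing): "xy" ([column, row] in pixels, amid what is visible of it).
- silhouettes(camera, thing): "pixels" (400x640 bool, what is visible of it) and "xy" ([column, row] in pixels, amid what is visible of it).
- landmark_of(camera, thing): "xy" ([column, row] in pixels: a listed point, or the origin of a listed thing).
The state is a dict: "clock": time; "joint_pos": joint angles; "qvel": joint speeds; "joint_efforts": joint torques, N m; "tool_pos": TCP position; "orientation": TCP orientation; "wrist_force": force on the tool from outside, world axes, zero at the start; "moment": the same for the moment, N m; "opening": finger opening in mm; "grasp_force": force on a finger pad.
Only numpy, scipy, OpenCV 4.12 (cv2) and the standard library are available. Lean on these libraries where they do the work, as an engineer would, in place of code of your own. Each camera call takes 0.05 s, during which the arm holds its last target. There are 200 camera calls.

## Working session

There is one attempt and no reset: what is moved stays moved. The work goes in short steps, Python scripts to look and compute and a shell command to move; the robot and the scene stay as the last step left them, time stands still between calls to the robot, and variables do not carry over. Pictures are saved under pics/ and viewed, at most 10 in all, crops included, and the job is handed in when it is done.

```bash
ls; mkdir -p pics; cat > h.py <<'E'
import numpy as np, cv2
from station import bot, camera, camera_info, search_frame, silhouettes, landmark_of
from scipy.spatial.transform import Rotation as R
def cam(name,obs=None):
    i=camera_info(name); K=np.array(i["camera_matrix"]); k1=i["k1"]
    if "mount" in i:
        o=obs or bot.get_obs(); T=np.eye(4); T[:3,:3]=R.from_rotvec(o["orientation"]).as_matrix(); T[:3,3]=o["tool_pos"]
        W=np.linalg.inv(T@np.array(i["mount"]))
    else:
        W=np.eye(4); W[:3,:3]=R.from_rotvec(np.ravel(i["rvec"])).as_matrix(); W[:3,3]=np.ravel(i["tvec"])
    return K,k1,W
def proj(c,P):
    K,k1,W=c; P=np.atleast_2d(P)
    return cv2.projectPoints(P.astype(float),cv2.Rodrigues(W[:3,:3])[0],W[:3,3],K,np.array([k1,0,0,0.]))[0][:,0]
def at_z(c,uv,z):
    K,k1,W=c
    n=cv2.undistortPoints(np.array(uv,float).reshape(-1,1,2),K,np.array([k1,0,0,0.]))[:,0]
    d=np.c_[n,np.ones(len(n))]@W[:3,:3]; o=-W[:3,:3].T@W[:3,3]
    return o+d*((z-o[2])/d[:,2])[:,None]
E
python3 - <<'E'
from h import *
o=bot.get_obs(); print({k:np.round(v,3) for k,v in o.items()})
for n in ("scene","side","wrist"):
    im=camera(n); cv2.imwrite(f"pics/{n}0.png",im)
    c=cam(n,o); print(n,"campos",np.round(-c[2][:3,:3].T@c[2][:3,3]))
    for t in ("block","spare","cradle_a","mixer","pin","timer","jar","pipette"):
        for f in (search_frame,landmark_of):
            try: print(n,t,f.__name__,[(np.round(d["xy"]).tolist(),round(d["confidence"],2)) for d in f(n,t)])
            except Exception as e: print(n,t,e)
E
```

```text
pics
{'clock': np.float64(0.0), 'joint_pos': array([ 1.141,  0.359,  1.511,  0.   ,  1.273, -0.115]), 'qvel': array([ 0.001, -0.   , -0.   , -0.   , -0.   , -0.001]), 'joint_efforts': array([-0.0000e+00, -5.1538e+01, -2.7072e+01,  6.8000e-02,  3.5000e-02,
       -0.0000e+00]), 'tool_pos': array([185.484, 569.875, 221.83 ]), 'orientation': array([-4.920e-01, -3.102e+00,  3.000e-03]), 'wrist_force': array([-0.079, -0.148,  0.241]), 'moment': array([-0.03 ,  0.018, -0.01 ]), 'grasp_force': np.float64(0.0), 'opening': np.float64(88.08)}
scene campos [1290.  180.  764.]
scene block call [([249.0, 212.0], 0.87), ([274.0, 182.0], 0.85), ([250.0, 224.0], 0.2)]
scene block call [([274.0, 187.0], 0.89), ([250.0, 217.0], 0.75), ([447.0, 267.0], 0.66)]
scene spare call [([311.0, 227.0], 0.9)]
scene spare call [([312.0, 233.0], 0.78)]
scene cradle_a call [([290.0, 155.0], 0.79), ([311.0, 228.0], 0.69), ([311.0, 243.0], 0.63)]
scene cradle_a call [([311.0, 236.0], 0.85), ([251.0, 220.0], 0.63), ([292.0, 158.0], 0.56)]
scene mixer call [([452.0, 260.0], 0.6)]
scene mixer call [([446.0, 269.0], 0.96
[... 1004 characters left out ...]
 pin call [([281.0, 312.0], 0.83)]
side timer call [([277.0, 315.0], 0.66), ([216.0, 228.0], 0.59)]
side timer call [([217.0, 235.0], 0.6)]
side jar call [([258.0, 252.0], 0.87)]
side jar call [([258.0, 260.0], 0.8)]
side pipette call [([287.0, 160.0], 0.95)]
side pipette call [([301.0, 164.0], 0.56), ([256.0, 262.0], 0.42)]
wrist campos [117. 591. 382.]
wrist block call []
wrist block call []
wrist spare call []
wrist spare call []
wrist cradle_a call []
wrist cradle_a call []
wrist mixer call [([204.0, 384.0], 0.66)]
wrist mixer call []
wrist pin call []
wrist pin call []
wrist timer call []
wrist timer call []
wrist jar call []
wrist jar call []
wrist pipette call []
wrist pipette call []
```

View pics.

View pics/scene0.png

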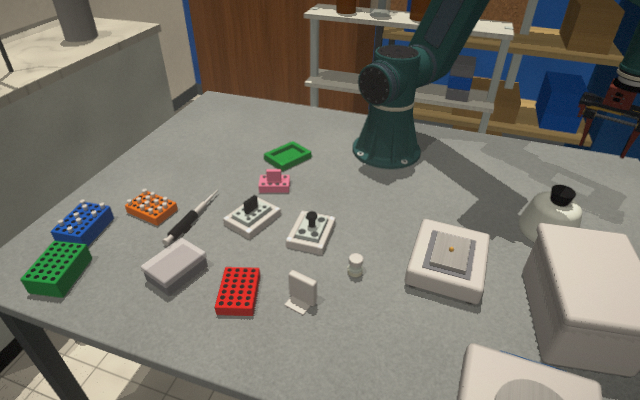

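```bash
python3 - <<'E'
from h import *
a=cv2.imread("pics/scene0.png"); b=cv2.imread("pics/side0.png")
x=cv2.resize(a[130:270,170:370],(800,560)[:2],interpolation=cv2.INTER_CUBIC); cv2.imwrite("pics/cropA.png",x)
print(bot.get_obs()["clock"])
c=cam("scene"); s=cam("side")
for n,uv,w in (("bl1",(250,217),(361,188)),("bl2",(274,187),(361,188)),("bl1'",(250,217),(309,184)),("spare",(312,233),(302,220))):
    print(n,at_z(c,uv,10).round(),at_z(s,w,10).round())
print("pin",at_z(c,(451,250),72).round(),at_z(s,(281,312),72).round(),"mix",at_z(c,(446,269),0).round(),at_z(s,(284,340),0).round())
print("jar",at_z(c,(350,276),0).round(),"timer",at_z(c,(304,298),0).round(),at_z(s,(217,235),0).round(), "crg",at_z(c,(292,158),0).round())
E
```

```text
2.55
bl1 [[ 491. -280.   10.]] [[ 335. -255.   10.]]
bl2 [[ 340. -273.   10.]] [[ 335. -255.   10.]]
bl1' [[ 491. -280.   10.]] [[ 490. -280.   10.]]
spare [[498. -97.  10.]] [[ 499. -102.   10.]]
pin [[513. 250.  72.]] [[509. 248.  72.]] mix [[505. 252.   0.]] [[509. 255.   0.]]
jar [[603.  35.   0.]] timer [[701. -46.   0.]] [[714. -54.   0.]] crg [[ 153. -288.    0.]]
```

View pics/cropA.png

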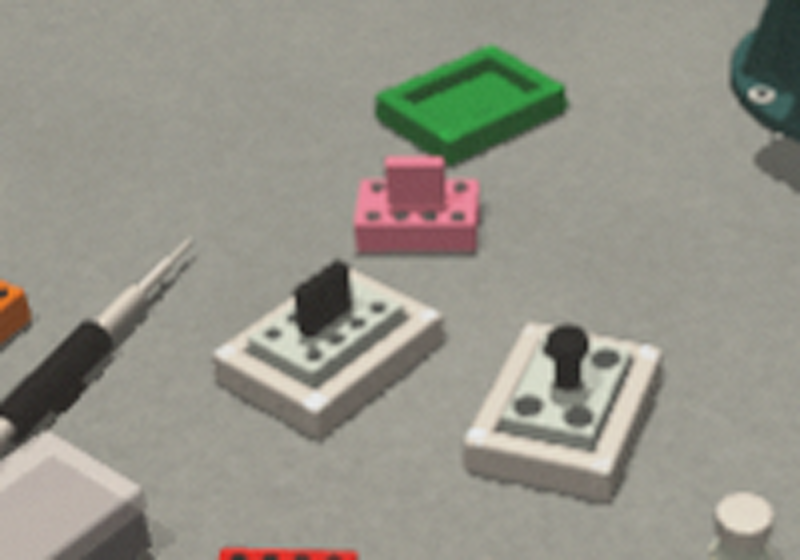

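View pics/side0.png

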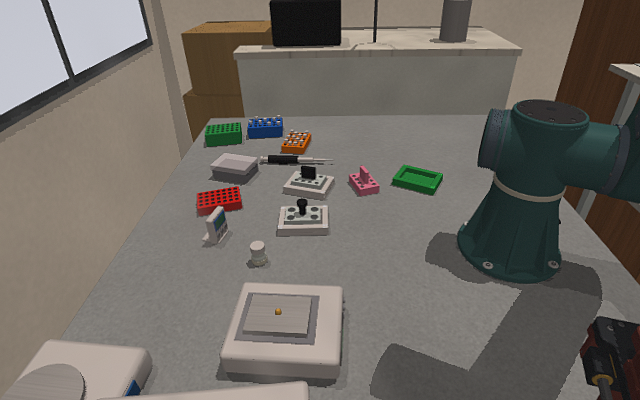

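```bash
cat >> h.py <<'E'
def plan(wps, start=None):
    """wps: list of (x,y,z,yaw_of_tool_x, nrows); prints rows in tool axes"""
    o=bot.get_obs(); M=R.from_rotvec(o["orientation"]).as_matrix()
    p=np.array(o["tool_pos"]); y=np.arctan2(M[1,0],M[0,0])
    if start is not None: p,y=np.array(start[:3],float),start[3]
    for x_,y_,z_,w,n in wps:
        d=(np.array([x_,y_,z_])-p)/n; dw=((w-y+np.pi)%(2*np.pi)-np.pi)/n
        for k in range(n):
            L=(np.cos(y)*d[0]+np.sin(y)*d[1], np.sin(y)*d[0]-np.cos(y)*d[1], -d[2])
            print([round(float(v),1) for v in L], round(float(-dw),3)); y+=dw
        p=p+d*n
E
python3 - <<'E'
from h import *
c=cam("scene"); s=cam("side")
P=at_z(c,[(223.75,218.75),(249.2,230.5),(280.8,208.75)],24); print(P.round())
for i in (0,1):
    d=P[i+1]-P[i]; print(np.linalg.norm(d),np.degrees(np.arctan2(d[1],d[0])))
# mixer & seat via picture: seat corners from side image by view
Q=at_z(s,[(250,295),(318,296),(313,340),(242,334)],72); print(Q.round())
for i in range(3):
    d=Q[i+1]-Q[i]; print(np.linalg.norm(d),np.degrees(np.arctan2(d[1],d[0])))
M=R.from_rotvec(bot.get_obs()["orientation"]).as_matrix(); print(M.round(2)); print(camera_info("wrist"))
b=cv2.imread("pics/side0.png")[270:390,200:360]; cv2.imwrite("pics/seat.png",cv2.resize(b,(800,600),interpolation=cv2.INTER_CUBIC))
E
```

```text
[[ 536. -335.   24.]
 [ 557. -250.   24.]
 [ 446. -207.   24.]]
87.98929214891398 76.47307578841631
118.79162444069878 158.78832981936924
[[571. 209.  72.]
 [445. 211.  72.]
 [450. 305.  72.]
 [570. 295.  72.]]
126.82096522236623 179.07711452486745
94.39445330462645 86.84861176873778
120.40366210579624 -5.053212722490107
[[-0.95  0.31 -0.  ]
 [ 0.31  0.95 -0.  ]
 [ 0.   -0.   -1.  ]]
{'camera_matrix': array([[320.57712859,   0.        , 321.37999231],
       [  0.        , 320.57712859, 203.95872361],
       [  0.        ,   0.        ,   1.        ]]), 'k1': -0.009957691725758713, 'mount': array([[-1.45778001e-04, -9.64090014e-01, -2.65575648e-01,
         7.16351587e+01],
       [ 9.99999978e-01, -9.97061569e-05, -1.86960996e-04,
        -1.58026572e+00],
       [ 1.53767702e-04, -2.65575669e-01,  9.64090006e-01,
        -1.60562198e+02],
       [ 0.00000000e+00,  0.00000000e+00,  0.00000000e+00,
         1.00000000e+00]])}
```

View pics/seat.png

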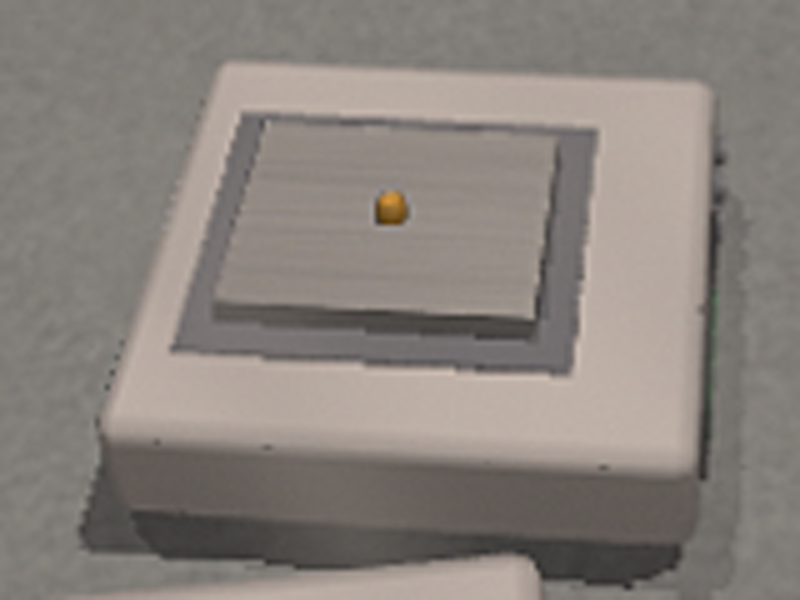

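```bash
python3 - <<'E'
from h import *
s=cam("side")
Q=at_z(s,[(253,294.4),(311.6,297.4),(306.6,333.6),(243,330.6)],72); print(Q.round(),Q.mean(0), at_z(s,(278,309.4),80))
for i in range(3):
    d=Q[i+1]-Q[i]; print(np.linalg.norm(d),np.degrees(np.arctan2(d[1],d[0])))
plan([(511,249,225,np.radians(170),10)])
E
```

```text
[[566. 208.  72.]
 [456. 214.  72.]
 [461. 293.  72.]
 [569. 288.  72.]] [513.19361165 250.7504365   72.        ] [[513.49832457 248.94834061  80.        ]]
109.97550857903872 176.41225798122892
78.65831308783252 86.52636300656287
108.42837577542113 -2.6604227533048603
[-40.9, -20.5, -0.2] -0.014
[-40.6, -21.1, -0.2] -0.014
[-40.3, -21.6, -0.2] -0.014
[-40.0, -22.2, -0.2] -0.014
[-39.7, -22.8, -0.2] -0.014
[-39.3, -23.3, -0.2] -0.014
[-39.0, -23.9, -0.2] -0.014
[-38.7, -24.4, -0.2] -0.014
[-38.3, -24.9, -0.2] -0.014
[-38.0, -25.5, -0.2] -0.014
```

```bash
python3 -m creep '[[1,-40,-21,0,0],[1,-40,-21,0,0],[1,-40,-21,0,0],[1,-40,-21,0,0],[1,-40,-21,0,0]]' && python3 -m creep '[[1,-40,-21,0,0],[1,-40,-21,0,0],[1,-40,-21,0,0],[1,-40,-21,0,0],[1,-40,-21,0,0]]'
python3 - <<'E'
from h import *
o=bot.get_obs(); im=camera("wrist"); cv2.imwrite("pics/w1.png",im); c=cam("wrist",o)
print(o["clock"],o["tool_pos"],proj(c,[[513,250,80]]))
l=landmark_of("wrist","pin"); print([(d["xy"],d["confidence"]) for d in l])
for d in l: print(at_z(c,d["xy"],72))
plan([(491,-280,220,np.radians(160),10)])
E
```

```text
clock: 3.18
tool_pos: [344.4, 407.7, 222.8]
orientation: [0.492, 3.103, 0.0]
wrist_force: [0.7, 0.4, 0.1]
opening: 88.4
grasp_force: 0.0
clock: 3.8
tool_pos: [502.1, 245.8, 222.8]
orientation: [0.492, 3.102, 0.0]
wrist_force: [0.7, 0.7, 0.3]
opening: 87.9
grasp_force: 0.0
3.8 [502.11602972 245.81620102 222.80196336] [[330.52468941 201.08480371]]
[([328.7, 198.5], 0.68), ([171.5, 371.2], 0.46), ([325.5, 178.2], 0.35)]
[[511.97470298 248.63718346  72.        ]]
[[655.36319778   7.62925186  72.        ]]
[[491.31600026 251.9197982   72.        ]]
[-15.1, -50.2, 0.3] 0.003
[-15.3, -50.2, 0.3] 0.003
[-15.4, -50.1, 0.3] 0.003
[-15.6, -50.1, 0.3] 0.003
[-15.8, -50.0, 0.3] 0.003
[-15.9, -50.0, 0.3] 0.003
[-16.1, -49.9, 0.3] 0.003
[-16.2, -49.9, 0.3] 0.003
[-16.4, -49.8, 0.3] 0.003
[-16.5, -49.8, 0.3] 0.003
```

View pics/w1.png

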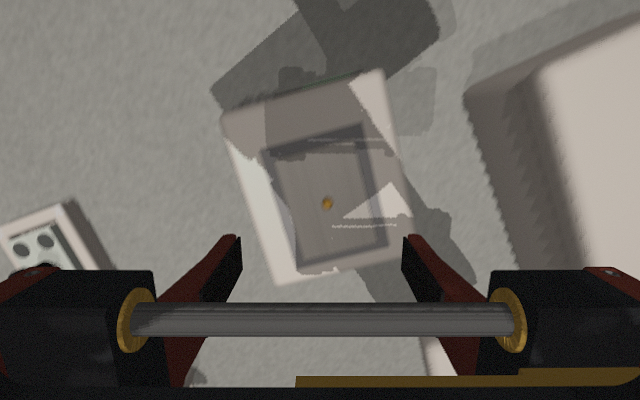

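```bash
python3 -m creep '[[1,-15,-50,0,0],[1,-15,-50,0,0],[1,-15,-50,0,0],[1,-16,-50,0,0],[1,-16,-50,0,0]]' && python3 -m creep '[[1,-16,-50,0,0],[1,-16,-50,0,0],[1,-16,-50,0,0],[1,-16,-50,0,0],[1,-16,-50,0,0]]'
python3 - <<'E'
from h import *
o=bot.get_obs(); im=camera("wrist"); cv2.imwrite("pics/w2.png",im); c=cam("wrist",o)
print(o["clock"],o["tool_pos"],o["joint_pos"],proj(c,[[491,-280,72],[491,-280,34]]))
l=landmark_of("wrist","block"); print([(d["xy"],d["confidence"],at_z(c,d["xy"],10).round(1)) for d in l])
S=silhouettes("wrist","block")
for d in S:
    m=d["pixels"]; print(d["xy"],d["confidence"],m.sum()); ys,xs=np.nonzero(m)
    k=im[ys,xs].max(1)>0; print(cv2.minAreaRect(at_z(c,np.c_[xs,ys],34)[:,:2].astype(np.float32)))
E
```

```text
clock: 4.53
tool_pos: [496.5, -15.4, 222.9]
orientation: [0.492, 3.103, 0.0]
wrist_force: [0.1, 0.1, -0.1]
opening: 88.0
grasp_force: 0.0
clock: 5.15
tool_pos: [495.5, -278.0, 222.8]
orientation: [0.492, 3.103, 0.001]
wrist_force: [0.2, -0.1, 0.9]
opening: 88.0
grasp_force: 0.0
5.15 [ 495.52606659 -277.96073597  222.80236017] [-6.33045983e-01  3.13031031e-01  1.58004370e+00  4.27874789e-04
  1.24844996e+00 -1.88940868e+00] [[319.60234876 186.63986274]
 [319.77866269 179.30528085]]
[([322.1, 173.2], 0.98, array([[ 489.3, -276.7,   10. ]])), ([268.1, 30.2], 0.6, array([[ 326.7, -283.7,   10. ]]))]
[265.0, 31.5] 0.8 5297
((331.72283935546875, -279.3580017089844), (64.11384582519531, 87.56451416015625), 19.163362503051758)
[320.5, 177.5] 0.79 4389
((488.0135192871094, -276.7333068847656), (59.792884826660156, 90.56751251220703), 72.064697265625)
[473.2, 130.8] 0.65 5558
((495.0902099609375, -104.87240600585938), (93.03205871582031, 70.47622680664062), 1.7930008172988892)
```

View pics/w2.png

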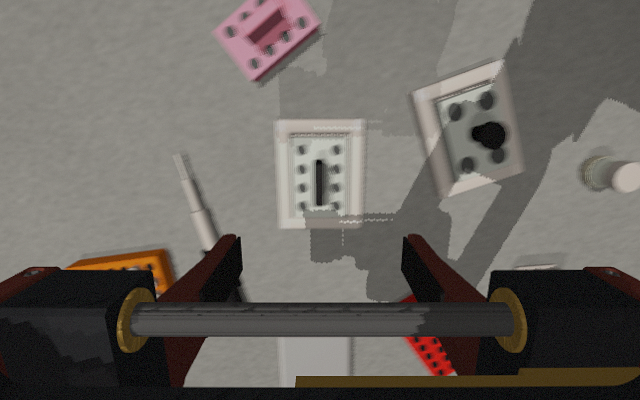

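```bash
python3 -m creep '[[0.5,7,-1,40,0],[0.5,0,0,45,0],[0.4,0,0,45,0],[0.4,0,0,35,0],[0.4,0,0,19,0]]' && python3 -m creep '[[0,0,0,0,0],[0,0,0,0,0],[0,0,0,0,0],[0,0,0,0,0],[0,0,0,0,0]]' 50
```

```text
clock: 5.92
tool_pos: [487.6, -272.8, 36.9]
orientation: [-0.49, -3.1, -0.003]
wrist_force: [-0.3, 0.1, 0.1]
opening: 41.3
grasp_force: 0.0
clock: 6.55
tool_pos: [489.4, -276.0, 39.9]
orientation: [0.493, 3.101, -0.0]
wrist_force: [0.8, 3.4, 7.0]
opening: 11.6
grasp_force: 50.0
```

```bash
python3 -m creep '[[0,0,0,-15,0],[0,0,0,-25,0],[0,0,0,-35,0],[0,0,0,-35,0],[0,0,0,-30,0]]' && python3 - <<'E'
from h import *
o=bot.get_obs(); print(o["tool_pos"],o["wrist_force"],o["opening"],o["moment"])
c0=np.load if 0 else None
# pin estimates: wrist pic 1
i=camera_info("wrist"); T=np.eye(4); T[:3,:3]=R.from_rotvec([.492,3.102,0]).as_matrix(); T[:3,3]=[502.1,245.8,222.8]
c=(np.array(i["camera_matrix"]),i["k1"],np.linalg.inv(T@i["mount"])); print(at_z(c,(327,203),80),at_z(c,(327.5,199),80))
im=camera("wrist"); cv2.imwrite("pics/w3.png",im); c=cam("wrist",o)
im2=camera("side"); cv2.imwrite("pics/s3.png",im2)
print(bot.get_obs()["clock"])
plan([(500,-20,180,np.radians(169),5),(528,245,150,np.radians(176.8),5)])
E
```

```text
clock: 7.18
tool_pos: [488.3, -276.0, 180.7]
orientation: [0.493, 3.102, -0.001]
wrist_force: [0.0, -1.3, -3.7]
opening: 11.7
grasp_force: 50.0
[ 488.27192747 -276.00683346  180.70114164] [ 0.02176644 -1.27620604 -3.70503964] 11.71211111001963 [-0.01631214 -0.03016956  0.03301276]
[[513.8346161 246.0746004  80.       ]] [[510.12634414 247.77593592  80.        ]]
7.275
[14.1, 49.6, 0.5] -0.025
[12.9, 49.9, 0.5] -0.025
[11.7, 50.2, 0.5] -0.025
[10.4, 50.5, 0.5] -0.025
[9.2, 50.7, 0.5] -0.025
[4.6, 53.1, 6.0] -0.027
[3.2, 53.2, 6.0] -0.027
[1.7, 53.3, 6.0] -0.027
[0.3, 53.3, 6.0] -0.027
[-1.2, 53.3, 6.0] -0.027
```

View pics/w3.png

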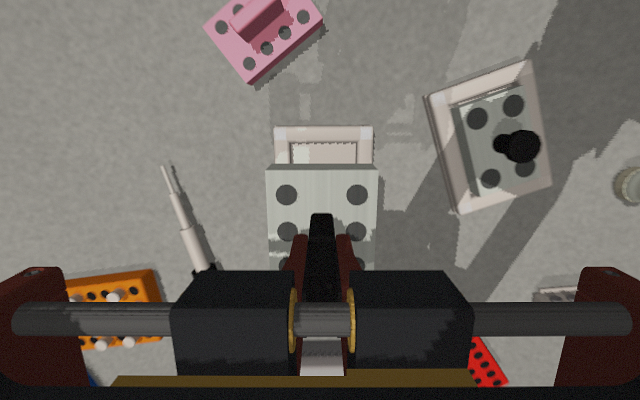

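```bash
python3 - <<'E'
from h import *
o=bot.get_obs(); c=cam("wrist",o); M=R.from_rotvec(o["orientation"]).as_matrix()
im=cv2.imread("pics/w3.png"); g=cv2.cvtColor(im,cv2.COLOR_BGR2GRAY).astype(int)
print(g[155:180,285].tolist(),g[155:180,355].tolist()); print(g[195,255:280].tolist(),g[195,365:390].tolist())
for uv,z in (((266,168),o["tool_pos"][2]-6),((377,167.5),o["tool_pos"][2]-6),((265.5,195),o["tool_pos"][2]-6),((378.5,195),o["tool_pos"][2]-6)):
    print(uv,(M.T@(at_z(c,uv,z)[0]-o["tool_pos"])).round(1))
E
```

```text
[200, 199, 199, 199, 200, 200, 201, 204, 168, 96, 102, 104, 104, 101, 115, 160, 179, 175, 175, 177, 177, 175, 177, 177, 175] [158, 152, 147, 142, 141, 141, 139, 137, 118, 101, 101, 102, 107, 101, 124, 164, 176, 173, 174, 172, 173, 173, 173, 171, 172]
[146, 147, 146, 150, 148, 146, 146, 146, 145, 143, 146, 174, 180, 178, 178, 174, 176, 177, 177, 179, 155, 68, 75, 75, 75] [72, 69, 94, 176, 179, 180, 179, 179, 178, 174, 174, 174, 147, 97, 99, 100, 101, 100, 108, 146, 151, 149, 148, 146, 150]
(266, 168) [ 45.3 -30.5   5.8]
(377, 167.5) [45.6 27.4  5.6]
(265.5, 195) [ 30.8 -31.5   5.9]
(378.5, 195) [30.8 28.9  5.7]
```

```bash
python3 -m creep '[[0,14,49,0,-0.025],[0,13,50,0,-0.025],[0,12,50,0,-0.025],[0,10,50,0,-0.025],[0,9,50,0,-0.025]]'
```

```text
clock: 7.9
tool_pos: [496.7, -18.7, 177.6]
orientation: [-0.297, -3.126, 0.0]
wrist_force: [1.0, 0.2, -2.9]
opening: 11.6
grasp_force: 50.0
```

```bash
python3 - <<'E'
from h import *
plan([(528,247.7,145,np.radians(176.8),5)])
E
```

```text
[3.9, 53.5, 6.5] -0.027
[2.5, 53.6, 6.5] -0.027
[1.0, 53.6, 6.5] -0.027
[-0.4, 53.6, 6.5] -0.027
[-1.8, 53.6, 6.5] -0.027
```

```bash
python3 -m creep '[[0,4,53.5,6,-0.027],[0,2.5,53.5,6,-0.027],[0,1,53.5,7,-0.027],[0,-0.4,53.5,7,-0.027],[0,-2,53.5,7,-0.027]]' && python3 -m creep '[[0,0,0,10,0],[0,0,0,10,0],[0,0,0,5,0],[0,0,0,3,0],[0,0,0,0,0]]'
python3 - <<'E'
from h import *
o=bot.get_obs(); print(o["tool_pos"],o["wrist_force"],o["moment"]); M=R.from_rotvec(o["orientation"]).as_matrix();print(np.degrees(np.arctan2(M[1,0],M[0,0])),M[2].round(3))
im=camera("side"); cv2.imwrite("pics/s4.png",cv2.resize(im[230:390,180:380],(800,600)[:2],interpolation=cv2.INTER_CUBIC))
plan([(528,247.7,114,np.radians(176.8),1)])
E
```

```text
clock: 8.52
tool_pos: [528.1, 247.0, 144.1]
orientation: [-0.085, -3.139, 0.002]
wrist_force: [0.5, -0.2, -3.7]
opening: 11.5
grasp_force: 50.0
clock: 9.15
tool_pos: [529.1, 244.9, 117.7]
orientation: [-0.088, -3.14, 0.0]
wrist_force: [0.1, -1.3, -2.3]
opening: 11.9
grasp_force: 50.0
[529.12283745 244.92400095 117.67947143] [ 0.13913195 -1.30280138 -2.34058749] [ 0.02089673 -0.00966793 -0.05103206]
176.79017460244063 [ 0. -0. -1.]
[1.4, 2.5, 3.9] 0.0
```

View pics/s4.png

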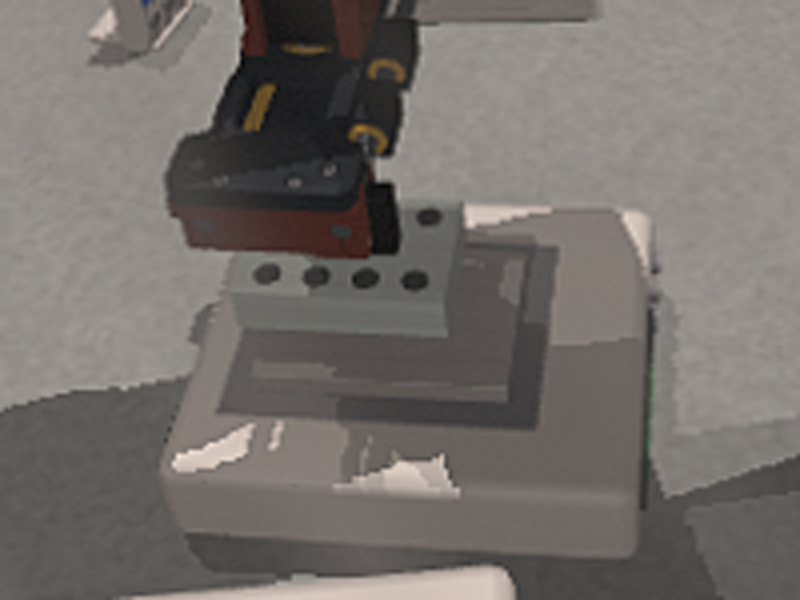

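```bash
python3 -m creep '[[0,1,2.5,3,0],[0,0,0,2,0],[0,0,0,1,0],[0,0,0,0.5,0],[0,0,0,0,0]]' && python3 -m creep '[[0,0,0,0.5,0],[0,0,0,0.5,0],[0,0,0,0,0],[0,0,0,0,0],[0,0,0,0,0]]'
```

```text
clock: 9.82
tool_pos: [528.2, 248.3, 111.1]
orientation: [-0.086, -3.14, 0.0]
wrist_force: [0.9, 0.4, -2.2]
opening: 11.7
grasp_force: 50.0
clock: 10.45
tool_pos: [528.2, 248.3, 110.2]
orientation: [0.086, 3.14, -0.0]
wrist_force: [-0.2, 0.2, -2.8]
opening: 11.8
grasp_force: 50.0
```

```bash
python3 -m creep '[[0,0,0,0.5,0],[0,0,0,0.5,0],[0,0,0,0,0],[0,0,0,0,0],[0,0,0,0,0]]'
```

```text
clock: 11.08
tool_pos: [528.3, 248.3, 109.3]
orientation: [0.086, 3.14, 0.0]
wrist_force: [-0.9, 0.0, 3.0]
opening: 11.6
grasp_force: 50.0
```

```bash
python3 -m creep '[[0,2,0,0,0],[0,2,0,0,0],[0,2,0,0,0],[0,2,0,0,0],[0,1,0,0,0]]' && python3 -m creep '[[0,1,0,0,0],[0,1,0,0,0],[0,1,0,0,0],[0,0,0,0,0],[0,0,0,0,0]]'
```

```text
clock: 11.7
tool_pos: [519.2, 248.9, 109.3]
orientation: [0.086, 3.14, 0.0]
wrist_force: [4.5, -0.5, 2.3]
opening: 11.9
grasp_force: 50.0
clock: 12.32
tool_pos: [515.6, 248.8, 108.8]
orientation: [-0.086, -3.139, 0.001]
wrist_force: [0.3, -0.2, -2.5]
opening: 11.8
grasp_force: 50.0
```

```bash
python3 -m creep '[[0,1,0,0,0],[0,1,0,0,0],[0,0,0,1,0],[0,0,0,1,0],[0,0,0,0,0]]'
```

```text
clock: 12.95
tool_pos: [514.1, 249.0, 107.0]
orientation: [-0.086, -3.14, 0.0]
wrist_force: [0.4, -0.6, -2.8]
opening: 11.8
grasp_force: 50.0
```

```bash
python3 -m creep '[[0,0,0,1,0],[0,0,0,1,0],[0,0,0,1,0],[0,0,0,1,0],[0,0,0,0,0]]'
```

```text
clock: 13.58
tool_pos: [514.1, 249.0, 103.0]
orientation: [-0.086, -3.14, 0.0]
wrist_force: [0.2, 0.5, -3.4]
opening: 11.9
grasp_force: 50.0
```

```bash
python3 -m creep '[[0,0,0,0.5,0],[0,0,0,0.5,0],[0,0,0,0.5,0],[0,0,0,0.5,0],[0,0,0,0,0]]'
```

```text
clock: 14.2
tool_pos: [514.2, 249.1, 101.4]
orientation: [0.086, 3.14, -0.0]
wrist_force: [-1.0, -0.7, 2.1]
opening: 11.3
grasp_force: 50.0
```

```bash
python3 -m creep '[[0,0,0,1.5,0],[0,0,0,1.5,0],[0,0,0,1.5,0],[0,0,0,1.5,0],[0,0,0,1,0]]' 58 && python3 -m creep '[[0,0,0,0.5,0],[0,0,0,0.5,0],[0,0,0,0,0],[0,0,0,0,0],[0,0,0,0,0]]'
```

```text
clock: 14.82
tool_pos: [514.2, 249.1, 94.8]
orientation: [0.086, 3.14, -0.0]
wrist_force: [-4.3, -0.8, 10.4]
opening: 11.9
grasp_force: 58.0
clock: 15.45
tool_pos: [514.2, 249.1, 94.0]
orientation: [0.086, 3.14, 0.0]
wrist_force: [-3.9, -1.9, 11.4]
opening: 11.8
grasp_force: 58.0
```

```bash
python3 -m creep '[[0,0.4,0,0.5,0],[0,0.3,0,0.5,0],[0,0,0,0.3,0],[0,0,0,0,0],[0,0,0,0,0]]'
```

```text
clock: 16.08
tool_pos: [514.2, 249.1, 93.9]
orientation: [0.086, 3.139, 0.0]
wrist_force: [-5.1, -2.3, 19.5]
opening: 11.6
grasp_force: 58.0
```

```bash
python3 - <<'E'
from h import *
o=bot.get_obs(); print(o["tool_pos"],o["wrist_force"],o["moment"],o["clock"])
a=camera("side")[270:370,200:340]; cv2.imwrite("pics/s5.png",cv2.resize(a,(798,570),interpolation=cv2.INTER_CUBIC))
E
```

```text
[514.21295322 249.10908074  93.86341297] [-5.11899196 -2.33083154 19.52638687] [-0.50139781  0.89019099 -0.03731397] 16.075
```

View pics/s5.png

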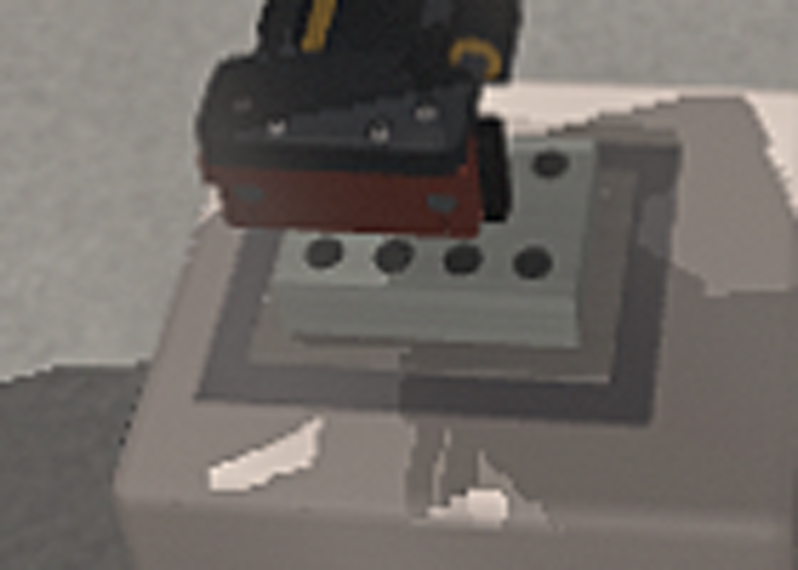

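The block sits flat and square on the seat. The seat has sunk to the stop, where the force jumped to about 22 N with no further travel.

```bash
python3 -c "
from station import bot
print(bot.hand_in())"
```

```text
the job is handed in; nothing more can be done
None
```

I handed the job in at about 16 s: the bar-grip block was rested on the pin about 15 mm off centre, slid until the pin found the socket, and is held pressed to the seat's stop with about 22 N, square with the seat.

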